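# Hook out the tray of blue glass

### The job

Pick up the red-handled hook from its rest, put its prong down into the finger hole of the tray of blue glass, and with it pull that tray well out, about 8 cm. Then lift the hook out and lay it back in its rest as it was, leaving the tray out. The amber and green trays stay shut.

Things in the scene. Friction and masses are not known exactly. Their poses are not given: they have to be found in the camera images.
- hook_grip (a point): Centre of the red handle (110 long in x, 22 x 22 mm), grasped across its middle. 8 mm steel prong beyond the +x end turns straight down 78 ahead of this point, ends 64 below it. 0.1 kg. Starts level in its fixed wooden rest, and goes back to that pose: two saddles 41 fore and aft, 10 thick, tops 75 above the bench, 50 between 10 mm side lips; handle free for 72 between them. z up.
- blue_hole (a point): TARGET: centre of the 26 mm round finger hole, at its upper rim, in the level black tab (56 wide, 48 long, 6 thick, top 36 above the bench) on the front of the tray of blue glass; 28 before its front face, 20 from the tab's free edge. x points into the case, z up. Slides out along -x up to 100, 1-2 N friction; starts 0-8 out. Fixed plywood case 100 wide, 180 deep, 60 high, blue tile on top.
- amber_hole (a point): Keep shut: centre of the 26 mm round finger hole, at its upper rim, in the level black tab (56 wide, 48 long, 6 thick, top 36 above the bench) on the front of the tray of amber glass; 28 before its front face, 20 from the tab's free edge. x points into the case, z up. Slides out along -x up to 100, 1-2 N friction; starts 0-8 out. Fixed plywood case 100 wide, 180 deep, 60 high, amber tile on top.
- green_hole (a point): Keep shut: centre of the 26 mm round finger hole, at its upper rim, in the level black tab (56 wide, 48 long, 6 thick, top 36 above the bench) on the front of the tray of green glass; 28 before its front face, 20 from the tab's free edge. x points into the case, z up. Slides out along -x up to 100, 1-2 N friction; starts 0-8 out. Fixed plywood case 100 wide, 180 deep, 60 high, green tile on top.

How it is judged:
By the outcome, as a careful person would: the job done as asked, in the order asked, and still so for the second after the job is handed in, with the robot touching nothing.
It also fails if it takes over 50 s, if anything falls off the work surface, if the arm or the gripper's body presses on something with over 40 N, if the wrist force passes 120 N, or if a joint passes its speed limit or range.

### The arm

A 6-joint arm with a two-finger parallel gripper is mounted at the origin on the work surface. World frame = base frame: x ahead of the robot, y to its left, z up, the work surface at z = 0. Lengths are in mm, angles in degrees, forces in N, time in s.
With the tool pointing down it reaches from about 300 to 775 mm from the base axis. Payload 14.6 kg.
Tool frame: the origin (TCP) lies at the very end of the fingers, on their centre line; the grasp point (between the pads) lies 19 mm behind it (tcp_to_grasp is the distance from the TCP to the grasp point, in mm); y points along the fingers, z is the direction in which the jaws open and shut, and the axes are right-handed (so a half turn about y gives the same grasp; the last joint's range is limited). The gripper opens to 85 mm and grips with 20 to 120 N. Pads are 22 mm wide; open, the fingers measure 114 mm over their backs; the gripper's body (76 mm by 85 mm) begins 54 mm behind the grasp point. The pads swing forward as they close: fully open they stand 13 mm farther back than shut.
Start: joints at [70.783, 17.183, 87.147, -0, 75.671, -3.816], TCP at [146.064, 530.24, 231.281] pointing down, gripper open.
Joint ranges: [-173.82, 173.82], [-45.26, 126.66], [13.44, 144.39], [-59.66, 239.66], [0, 175.72], [-146.38, 146.38]. Speed limits (degrees/s): [127.2, 127.2, 147.25, 180, 180, 180].

### API

Orientations are given as a 3x3 rotation matrix whose columns are the frame's x, y, z axes.
In Python, from plant import get_state, capture, calibration, finish_job, look_for, pinpoint, tcp_to_grasp gives the robot as it stands.
- The arm moves only by the tool carry_out, never from a script. Its argument "commands" is a list of rows, each a list of 3 entries, a list of its own where there are three numbers: the shift along the tool's x, y, z in cm, then the turn, a rotation vector about the tool's x, y, z in degrees, then the closure in counts, from 0 (fully open) to 255 (shut). In form: [[[tx, ty, tz], [ax, ay, az], fingers], ...]. A call has 1 to 20 rows; each row shifts and turns the commanded pose from where the row before left it, along the tool's axes as they then stand; what a row does not reach is not made up. A row lasts 1/10 s, in which the tool goes at most 50 mm and 8.59 degrees, less where a joint would pass 70% of its speed; a pose out of reach is approached as far as the arm can. A call with a gripper value outside its range is refused whole. The fingers move at their own pace and stop on an object; "grip_force" is the grip in N (left out, the last holds). Time passes only in rows, so rows that do not move let the fingers close. It gives the time, the measured TCP pose, the force and the opening at its end, in the units of the state.
- get_state(): the state, without advancing time (a new reading comes with each control period).
- capture(name): name is "side" or "top"; returns the picture (480x640x3 uint8, red, green, blue); there is no depth.
- calibration(name): a dict with "vfov" (degrees; the focal length in pixels is half the picture's height over the tangent of half this angle, whatever the lens; pixels are square), "cx", "cy" (the principal point, pixels), "D" ([k1, k2, p1, p2, k3] as OpenCV has them; the pictures are not rectified), "R" (3x3) and "t" (3): a world point X has camera coordinates R X + t. Camera axes: x right, y down, z forward; pixel columns grow to the right and rows downward; lengths in mm; the calibration is good to about 2 mm. A picture is of the moment at which its call begins. calibration takes no time and is no camera call.
- finish_job(): hands the job in, once; it reports no verdict.
Trained networks look in the newest picture that a camera, given by its name, has taken for a name from the list of things; names that differ only in an ending like _2 or _b are one class to them, and where a whole thing is asked for, a point or a joint stands for the part that bears it (a point fixed in the world has none). Each returns a list of dicts, best first, with "confidence" (0 to 1); they miss things now and then, are a little off and sometimes report something else, mostly with a low value. They report only what shows in the picture. A call takes as long as a camera call.
- look_for(camera, query): "xy" ([column, row] in pixels, amid what is visible of it).
- pinpoint(camera, query): "xy" ([column, row] in pixels: a listed point, or the origin of a listed thing).
The state is a dict: "time_s": time; "joint_pos": joint angles; "joint_velocities": joint speeds; "joint_torque": joint torques, N m; "tool_pos": TCP position; "eef_rot": TCP orientation; "force": force on the tool from outside, world axes, zero at the start; "moment": the same for the moment, N m; "finger_gap": finger opening in mm.
Only numpy, scipy, OpenCV 4.12 (cv2) and the standard library are available. Lean on these libraries where they do the work, as an engineer would, in place of code of your own. Each camera call takes 0.05 s, during which the arm holds its last target.

## Working session

There is one attempt and no reset: what is moved stays moved. The work goes in short steps, Python scripts to look and compute and a tool call to move; the robot and the scene stay as the last step left them, time stands still between calls to the robot, and variables do not carry over. Pictures are saved under pics/ and viewed, and the job is handed in when it is done.

Besides the shell and the picture viewer there is one more tool, called after ">>>" as name([rows], argument=value, ...), one row to a line, values as JSON. carry_out: Moves the arm, as the interface text tells. Its arguments: {"type":"object","properties":{"commands":{"type":"array","items":{"type":"array"}},"grip_force":{"type":"number"}},"required":["commands"]}

```bash
mkdir -p pics; ls
cat > h.py <<'E'
import numpy as np,cv2
from plant import *
def cal(n):
    c=calibration(n);f=240/np.tan(np.radians(c['vfov']/2))
    K=np.array([[f,0,c['cx']],[0,f,c['cy']],[0,0,1]]);return K,np.array(c['D'],float),np.array(c['R'],float),np.array(c['t'],float)
def ray(n,xy):
    K,D,R,t=cal(n);u=cv2.undistortPoints(np.array([[xy]],float),K,D)[0,0]
    d=R.T@np.array([u[0],u[1],1]);return -R.T@t,d/np.linalg.norm(d)
def atz(n,xy,z):
    o,d=ray(n,xy);return o+d*(z-o[2])/d[2]
def tri(a,b):
    o1,d1=ray('side',a);o2,d2=ray('top',b)
    A=np.stack([d1,-d2],1);s=np.linalg.lstsq(A,o2-o1,rcond=None)[0]
    p,q=o1+d1*s[0],o2+d2*s[1];return (p+q)/2,np.linalg.norm(p-q)
def proj(n,X):
    K,D,R,t=cal(n);return cv2.projectPoints(np.array([X],float).reshape(-1,3),cv2.Rodrigues(R)[0],t,K,D)[0].reshape(-1,2)
E
python3 - <<'E'
from h import *
np.set_printoptions(precision=1,suppress=True)
for n in('side','top'):
    im=capture(n);cv2.imwrite(f'pics/{n}0.png',im[:,:,::-1])
    K,D,R,t=cal(n);print(n,-R.T@t,R.tolist())
P={}
for q in('hook_grip','blue_hole','amber_hole','green_hole'):
    for n in('side','top'):
        r=pinpoint(n,q);print(q,n,[(np.round(x['xy'],1),round(x['confidence'],2)) for x in r[:3]]);
        if r:P[q,n]=r[0]['xy']
    if (q,'side') in P and (q,'top') in P: print(tri(P[q,'side'],P[q,'top']))
s=get_state();print(s['tool_pos'],s['eef_rot'],s['finger_gap'],s['time_s'],tcp_to_grasp)
E
```

```text
pics
side [ 387.6 -585.6  743.9] [[0.9404966873786944, -0.33977779662536317, -0.004126736012325269], [-0.26270034830391065, -0.7193378181062071, -0.6430720258596272], [0.21553307873898636, 0.6058912050546816, -0.7657945805545241]]
top [ 457.   -37.3 1153.5] [[-0.015545600466380793, -0.9996438691826001, 0.02169029994676622], [-0.9933906414466052, 0.01297376104119973, -0.11404698597836023], [0.11372496556360043, -0.023319869855701877, -0.993238549331162]]
hook_grip side [(array([304.3, 356.8]), 0.88)]
hook_grip top [(array([430.5, 302. ]), 0.86)]
(array([ 468.1, -262.3,   92.8]), np.float64(2.5587168944586236))
blue_hole side [(array([309.4, 154.5]), 0.6)]
blue_hole top [(array([164.3, 217.6]), 0.7)]
(array([632.1, 212.5,  31.1]), np.float64(1.0014032515897224))
amber_hole side [(array([330.9, 186.2]), 0.88)]
amber_hole top [(array([223.3, 210.3]), 0.75)]
(array([642. , 102.3,  34.8]), np.float64(3.8232052885859975))
green_hole side [(array([367. , 251.2]), 0.8)]
green_hole top [(array([315.5, 208.8]), 0.9)]
(array([646.8, -67.9,  24.1]), np.float64(1.1789330969826666))
[146.1 530.2 231.2] [[ 1.  -0.   0.3]
 [-0.3 -0.   1. ]
 [-0.  -1.  -0. ]] 85.64646838190706 0.5 18.700000000000003
```

View pics/side0.png

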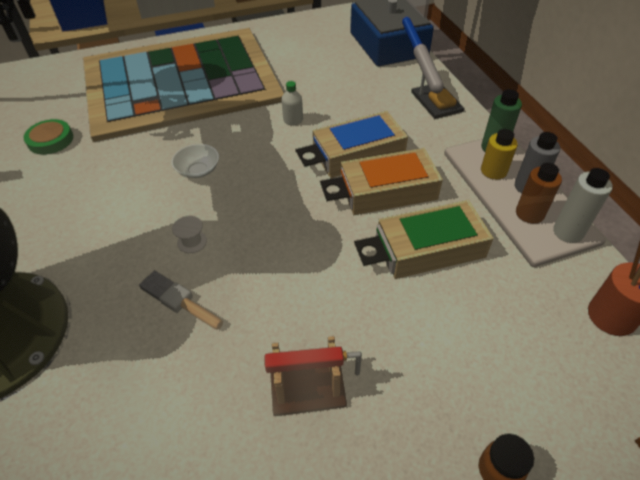

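View pics/top0.png

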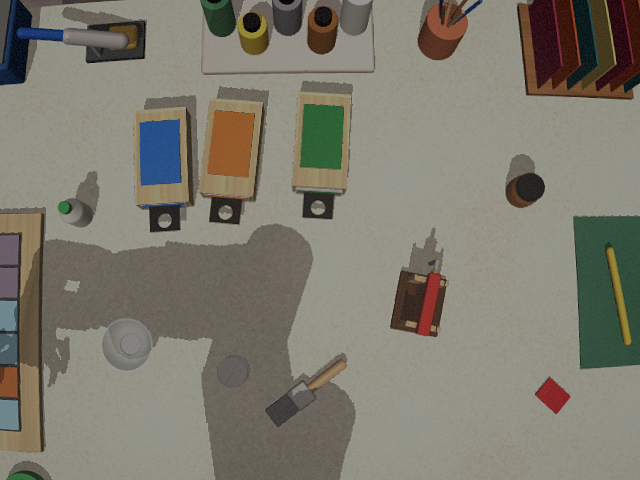

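The hook sits in its rest at side (305,358) and top (430,303), against the right-hand lips. The blue tab hole is at top (165,218) and side (309,155), with the amber tray close beside it. I'll zoom in for the axes.

Run:
```python
import cv2,numpy as np
t=cv2.imread('pics/top0.png');s=cv2.imread('pics/side0.png')
def g(x):return cv2.convertScaleAbs(x,alpha=1.6,beta=10)
def c(im,x,y,w,h,k):return g(cv2.resize(im[y:y+h,x:x+w],None,fx=k,fy=k,interpolation=cv2.INTER_CUBIC))
a=c(t,380,240,80,110,5);b=c(t,125,95,80,110+30,4)
cv2.imwrite('pics/z1.png',np.hstack([a,np.zeros((550,10,3),np.uint8),cv2.copyMakeBorder(c(t,125,190,70,50,5),0,300,0,0,0)]))
cv2.imwrite('pics/z2.png',np.vstack([c(s,255,330,130,85,5)]))
cv2.imwrite('pics/z3.png',c(s,290,110,130,90,5))
```

```text
(no output)
```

View pics/z1.png

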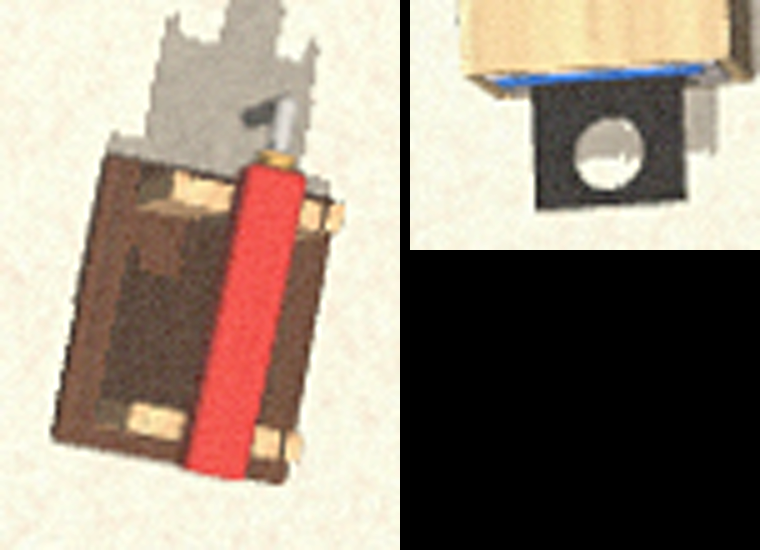

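View pics/z2.png

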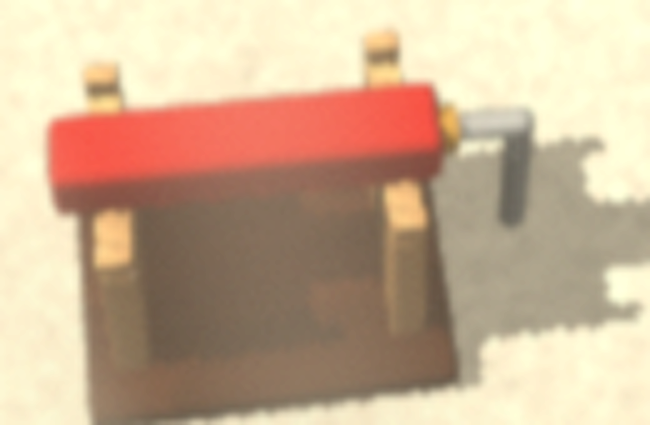

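View pics/z3.png

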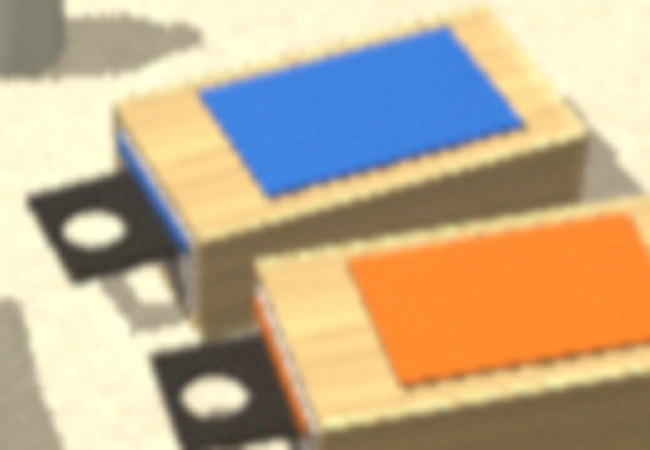

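Run:
```python
from h import *
np.set_printoptions(precision=1,suppress=True)
im={n:cv2.imread(f'pics/{n}0.png') for n in('top','side')}
h=lambda a,b:np.array([a,b],float)
# handle top corners, top view
C=[h(380+x/5-.4,240+y/5-.4) for x,y in((245,165),(306,175),(185,468),(247,479))]
W=[atz('top',c,97) for c in C]
for w in W:print(w)
c=sum(W)/4;d=(W[0]+W[1]-W[2]-W[3])/2;print('grip',c,'len',np.linalg.norm(d),'yaw',np.degrees(np.arctan2(d[1],d[0])),'w',np.linalg.norm(W[0]-W[1]))
S=[h(255+x/5-.4,330+y/5-.4) for x,y in((437,88),(440,148),(50,122),(55,186))] # side: fl,fr,bl,br
for i in range(4):print('tri',tri(S[i],C[i]))
# prong tips
print('elbow tri',tri(h(255+528/5,330+112/5),h(380+290/5,240+102/5)))
# red minarea
for n in im:
    hsv=cv2.cvtColor(im[n],cv2.COLOR_BGR2HSV)
    # blue/tab black
    m=(hsv[...,2]<45)
    for q,box in(('blue',(140,195,190,240) if n=='top' else (290,140,330,170)),):
        x0,y0,x1,y1=box;mm=np.zeros_like(m,np.uint8);mm[y0:y1,x0:x1]=m[y0:y1,x0:x1]
        cs,hi=cv2.findContours(mm,cv2.RETR_CCOMP,cv2.CHAIN_APPROX_NONE)
        for k,cc in enumerate(cs):
            if len(cc)>12:print(n,q,'hole' if hi[0][k][3]>=0 else 'out',cv2.contourArea(cc),cv2.minAreaRect(cc),cv2.fitEllipse(cc)[0])
```

```text
[ 520.2 -259.8   97. ]
[ 516.4 -281.3   97. ]
[ 416.4 -235.8   97. ]
[ 412.  -257.4   97. ]
grip [ 466.2 -258.6   97. ] len 106.81400685658606 yaw -12.957299751176862 w 21.792012121166564
tri (array([ 522.1, -262.5,   85.6]), np.float64(2.4431164211750276))
tri (array([ 516.6, -282.8,   90.4]), np.float64(0.2642690254632377))
tri (array([ 416. , -237.2,   89.6]), np.float64(0.2542651090027426))
tri (array([ 411.9, -258.2,   92.9]), np.float64(0.006740067602762532))
elbow tri (array([ 543.4, -279.8,   87.1]), np.float64(3.0526158466561175))
top blue out 654.5 ((164.50344848632812, 218.0586395263672), (24.487083435058594, 30.476730346679688), 86.633544921875) (164.23043823242188, 218.03634643554688)
top blue hole 199.0 ((164.50001525878906, 220.00003051757812), (14.849242210388184, 16.26345443725586), 45.0) (164.3839111328125, 220.07972717285156)
side blue out 328.0 ((310.9192199707031, 155.20382690429688), (18.067392349243164, 24.645326614379883), 74.74488067626953) (310.65362548828125, 155.10423278808594)
side blue hole 124.0 ((308.5000305175781, 155.50001525878906), (12.727920532226562, 12.727920532226562), 45.0) (308.41607666015625, 155.47283935546875)
```

Run:
```python
from h import *
np.set_printoptions(precision=2,suppress=True)
print('hole tri',tri((308.4,155.5),(164.4,219.9)), atz('top',(164.4,219.9),36),atz('side',(308.4,155.5),36),atz('side',(308.4,155.5),33))
im=cv2.imread('pics/top0.png');hsv=cv2.cvtColor(im,cv2.COLOR_BGR2HSV)
m=((hsv[...,0]>100)&(hsv[...,0]<125)&(hsv[...,1]>150)).astype(np.uint8);m[:,:130]=0;m[:,200:]=0;m[200:]=0;m[:105]=0
cs=max(cv2.findContours(m,0,1)[0],key=cv2.contourArea)
b=cv2.boxPoints(cv2.minAreaRect(cs));W=np.array([atz('top',p,60) for p in b]);print(b,W)
for i in range(4):
    d=W[(i+1)%4]-W[i];print(np.linalg.norm(d),np.degrees(np.arctan2(d[1],d[0])))
# tab front edge
p=[(125+(x-410)/5-.4,190+y/5-.4) for x,y in((537,210),(687,199),(533,85),(683,83))]
T=[atz('top',q,36) for q in p];print(np.array(T))
s=get_state();print(s['time_s'],s['tool_pos'],np.array(s['eef_rot'])[0:2,0])
```

```text
hole tri (array([628.94, 212.58,  29.02]), np.float64(0.6655590036399205)) [627.54 211.09  36.  ] [626.91 204.76  36.  ] [627.93 208.11  33.  ]
[[138.74 120.86]
 [178.42 119.73]
 [180.23 183.11]
 [140.55 184.24]] [[810.93 258.93  60.  ]
 [810.85 183.85  60.  ]
 [690.92 177.79  60.  ]
 [690.34 251.38  60.  ]]
75.08210637314569 -90.06062348575678
120.08258836288451 -177.1081002821903
73.59445734354564 90.45067338809824
120.82398690807265 3.581782470087344
[[606.21 237.81  36.  ]
 [609.47 181.71  36.  ]
 [652.89 240.21  36.  ]
 [652.65 183.75  36.  ]]
0.5 [146.07 530.22 231.23] [ 0.96 -0.27]
```

```bash
cat >> h.py <<'E'
def plan(target,yaw=None):
    "delta in tool frame (cm) after the yaw turn"
    s=get_state();R=np.array(s['eef_rot'],float);p=np.array(s['tool_pos'],float)
    y0=np.degrees(np.arctan2(R[1,0],R[0,0]));
    print('t',s['time_s'],'tcp',p.round(1),'yaw',round(y0,2),'down',R[:,1].round(4),'gap',round(s['finger_gap'],1),'F',np.round(s['force'],1))
    if yaw is None:yaw=y0
    c,q=np.cos(np.radians(yaw)),np.sin(np.radians(yaw))
    Rt=np.array([[c,0,-q],[q,0,c],[0,-1,0]])
    d=(np.array(target)-p)/10
    print('turn about tool y',round(y0-yaw,2),'shift in old axes',(R.T@d).round(2),'in new axes',(Rt.T@d).round(2))
E
python3 -c "
from h import *
plan([466.4,-259,200],-13)"
```

```text
t 0.5 tcp [146.1 530.2 231.2] yaw -15.4 down [-1.e-04 -1.e-04 -1.e+00] gap 85.6 F [ 0.5  0.9 -0.2]
turn about tool y -2.4 shift in old axes [ 51.85   3.13 -67.58] in new axes [ 48.97   3.12 -69.69]
```

>>> carry_out([
  [[0,0,0],[0,-2.4,0],0],
  [[2.4,0,-2.6],[0,0,0],0],
  [[2.4,0,-2.6],[0,0,0],0],
  [[2.4,0,-2.6],[0,0,0],0],
  [[2.4,0,-2.6],[0,0,0],0],
  [[2.4,0,-2.6],[0,0,0],0],
  [[2.4,0,-2.6],[0,0,0],0],
  [[2.4,0,-2.6],[0,0,0],0],
  [[2.4,0,-2.6],[0,0,0],0],
  [[2.4,0,-2.6],[0,0,0],0],
  [[2.4,0,-2.6],[0,0,0],0],
  [[2.4,0,-2.6],[0,0,0],0],
  [[2.4,0,-2.6],[0,0,0],0],
  [[2.4,0,-2.6],[0,0,0],0],
  [[2.4,0,-2.6],[0,0,0],0],
  [[2.4,0,-2.6],[0,0,0],0],
  [[2.4,0,-2.6],[0,0,0],0],
  [[2.4,0,-2.6],[0,0,0],0],
  [[2.4,0,-2.6],[0,0,0],0],
  [[2.4,0,-2.6],[0,0,0],0],
], grip_force=60)

```text
time_s: 2.5
tool_pos: [479.8, -55.1, 231.3]
eef_rot: [[0.974, 0.0, 0.225], [-0.225, -0.0, 0.974], [0.0, -1.0, 0.0]]
force: [0.6, 1.7, 0.4]
finger_gap: 85.2
```

```bash
python3 -c "
from h import *
plan([466.4,-259,150],-13)"
```

```text
t 2.5 tcp [479.8 -55.1 231.3] yaw -13.01 down [ 2.e-04 -0.e+00 -1.e+00] gap 85.2 F [0.6 1.7 0.4]
turn about tool y -0.01 shift in old axes [  3.29   8.13 -20.16] in new axes [  3.28   8.13 -20.16]
```

>>> carry_out([
  [[0.4,0.5,-3],[0,0,0],0],
  [[0.6,1,-3.5],[0,0,0],0],
  [[0.6,1.5,-3.5],[0,0,0],0],
  [[0.6,1.5,-3.5],[0,0,0],0],
  [[0.6,1.5,-3.5],[0,0,0],0],
  [[0.4,1.1,-2.2],[0,0,0],0],
  [[0.1,1,-1],[0,0,0],0],
  [[0,0,0],[0,0,0],0],
  [[0,0,0],[0,0,0],0],
])

```text
time_s: 3.4
tool_pos: [466.2, -257.2, 150.6]
eef_rot: [[0.974, 0.0, 0.225], [-0.225, 0.0, 0.974], [0.0, -1.0, 0.0]]
force: [-0.2, 0.6, 0.0]
finger_gap: 85.3
```

```bash
python3 -c "
from h import *
plan([466.4,-259,67],-13)
for n in('top','side'):
    im=capture(n)[:,:,::-1].copy();
    P=[[466.4,-259,86]]
    q=proj(n,P)[0];print(q)
    x,y=int(q[0])-60,int(q[1])-60
    cv2.imwrite('pics/a_'+n+'.png',cv2.resize(cv2.convertScaleAbs(im[max(y,0):y+120,x:x+140],alpha=1.5),None,fx=4,fy=4,interpolation=2))
"; python3 -c "
import cv2,numpy as np
cv2.imwrite('pics/a.png',cv2.resize(np.hstack([cv2.imread('pics/a_top.png'),cv2.imread('pics/a_side.png')]),(800,343)))"
```

```text
t 3.4 tcp [ 466.2 -257.2  150.6] yaw -12.98 down [ 1.e-04  1.e-04 -1.e+00] gap 85.3 F [-0.2  0.6  0. ]
turn about tool y 0.02 shift in old axes [ 0.06  8.36 -0.18] in new axes [ 0.07  8.36 -0.17]
[427.7728995  303.83934363]
[303.48363776 357.2616018 ]
```

View pics/a.png

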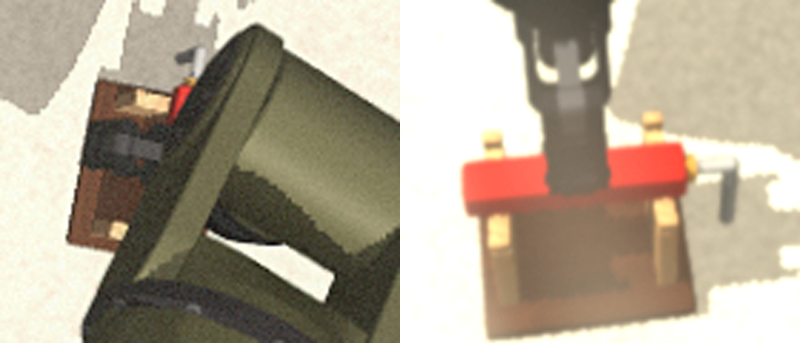

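The fingers straddle the handle at its middle: side crop shows the finger at x≈578 against a handle running 465–688. I'm going down now.

>>> carry_out([
  [[0,1,-0.1],[0,0,0],0],
  [[0,2,-0.1],[0,0,0],0],
  [[0,2,0],[0,0,0],0],
  [[0,1.7,0],[0,0,0],0],
  [[0,1.2,0],[0,0,0],0],
  [[0,0.5,0],[0,0,0],0],
  [[0,0,0],[0,0,0],0],
  [[0,0,0],[0,0,0],0],
])

```text
time_s: 4.3
tool_pos: [465.8, -260.0, 66.9]
eef_rot: [[0.974, 0.001, 0.225], [-0.225, -0.001, 0.974], [0.001, -1.0, -0.0]]
force: [-0.3, -0.3, 0.4]
finger_gap: 85.6
```

>>> carry_out([
  [[0,0,0],[0,0,0],120],
  [[0,0,0],[0,0,0],140],
  [[0,0,0],[0,0,0],160],
  [[0,0,0],[0,0,0],170],
  [[0,0,0],[0,0,0],180],
  [[0,0,0],[0,0,0],190],
  [[0,0,0],[0,0,0],200],
  [[0,0,0],[0,0,0],255],
  [[0,0,0],[0,0,0],255],
  [[0,0,0],[0,0,0],255],
], grip_force=60)

```text
time_s: 5.3
tool_pos: [465.6, -260.0, 66.5]
eef_rot: [[0.974, 0.0, 0.225], [-0.225, -0.0, 0.974], [0.0, -1.0, -0.0]]
force: [-0.5, 0.4, 5.6]
finger_gap: 21.6
```

>>> carry_out([
  [[0,-0.5,0],[0,0,0],255],
  [[0,-1.5,0],[0,0,0],255],
  [[0,-2.5,0],[0,0,0],255],
  [[0,-2.5,0],[0,0,0],255],
  [[0,-1,0],[0,0,0],255],
  [[0,0,0],[0,0,0],255],
])

```text
time_s: 5.9
tool_pos: [465.8, -260.1, 147.2]
eef_rot: [[0.974, 0.002, 0.225], [-0.225, -0.001, 0.974], [0.002, -1.0, -0.001]]
force: [-0.1, -0.5, -1.4]
finger_gap: 21.1
```

```bash
cat > v.py <<'E'
from h import *
import sys
def prong(yaw,grip=None,drop=64):
    s=get_state();p=np.array(s['tool_pos'],float)
    g=p+[0,0,19] if grip is None else grip
    u=np.array([np.cos(np.radians(yaw)),np.sin(np.radians(yaw)),0])
    return g,g+78*u,g+78*u-[0,0,drop]
def view(name,pts,centers,k=4,w=100,h=100):
    o=[]
    for n in('top','side'):
        im=capture(n)[:,:,::-1];im=cv2.convertScaleAbs(im,alpha=1.5)
        q=proj(n,centers)[0];x=int(np.clip(q[0]-w/2,0,640-w));y=int(np.clip(q[1]-h/2,0,480-h))
        c=cv2.resize(im[y:y+h,x:x+w],None,fx=k,fy=k,interpolation=2)
        for X in pts:
            a=proj(n,X)[0];cv2.circle(c,tuple(int(v) for v in ((a-[x,y]+.5)*k)),3,(255,0,255),1)
            print(n,a.round(1),end=' ')
        print('crop',x,y);o.append(c)
    cv2.imwrite(f'pics/{name}.png',np.hstack(o))
E
python3 -c "
from v import *
y=-13;P=prong(y);view('b',P,P[1]);plan([552,206,150],3.2)"
```

```text
top [438.5 303.5] top [447.5 256.4] top [438.9 259.7] crop 397 206
side [300.8 329.3] side [360.4 322.9] side [358.4 346.5] crop 310 272
t 6.0 tcp [ 465.1 -259.6  145.2] yaw -13.0 down [-1.2e-03  8.0e-04 -1.0e+00] gap 21.6 F [-0.  -0.3 -1.6]
turn about tool y -16.2 shift in old axes [-2.01 -0.45 47.32] in new axes [11.27 -0.48 46.  ]
```

View pics/b.png

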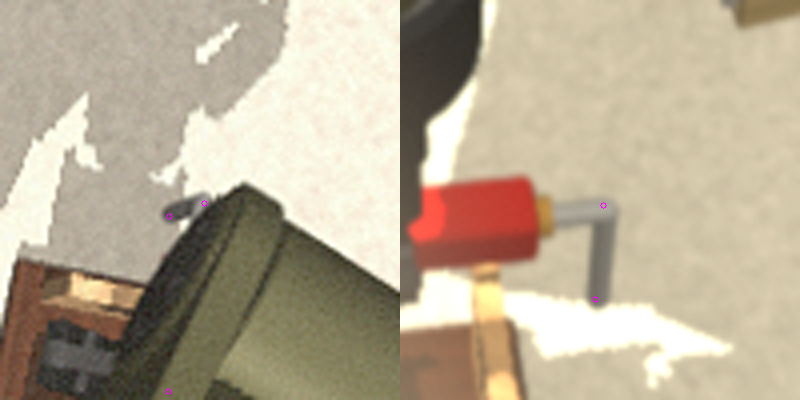

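>>> carry_out([
  [[0,0,0],[0,-4,0],255],
  [[0,0,0],[0,-4.1,0],255],
  [[0,0,0],[0,-4.1,0],255],
  [[0,0,0],[0,-4,0],255],
  [[0.5,0,1.5],[0,0,0],255],
  [[0.8,0,3],[0,0,0],255],
  [[0.8,0,3.5],[0,0,0],255],
  [[0.8,0,3.5],[0,0,0],255],
  [[0.8,0,3.5],[0,0,0],255],
  [[0.8,0,3.5],[0,0,0],255],
  [[0.8,0,3.5],[0,0,0],255],
  [[0.8,0,3.5],[0,0,0],255],
  [[0.8,0,3.5],[0,0,0],255],
  [[0.8,0,3.5],[0,0,0],255],
  [[0.8,0,3.5],[0,0,0],255],
  [[0.8,0,3.5],[0,0,0],255],
  [[0.8,0,3],[0,0,0],255],
  [[0.7,0,2],[0,0,0],255],
  [[0,0,1.5],[0,0,0],255],
  [[0,0,0],[0,0,0],255],
])

```text
time_s: 8.0
tool_pos: [546.7, 207.2, 145.3]
eef_rot: [[0.998, -0.002, -0.057], [0.057, -0.0, 0.998], [-0.002, -1.0, -0.0]]
force: [0.2, -0.8, -0.9]
finger_gap: 21.2
```

```bash
python3 -c "
from v import *
P=prong(3.2);view('c',list(P)+[np.array([627.5,210.5,36])],np.array([627,210,50]));plan([549.6,206.1,90],3.2)"
```

```text
top [149.1 257.5] top [147.2 210.1] top [156.2 216.1] top [164.7 219.9] crop 113 169
side [265.4 112.1] side [303.9 102.4] side [305.2 129.2] side [307.8 153.8] crop 257 98
t 8.1 tcp [547.1 205.3 145.7] yaw 3.18 down [-1.e-03 -4.e-04 -1.e+00] gap 21.2 F [ 0.4  0.4 -0.4]
turn about tool y -0.02 shift in old axes [0.26 5.57 0.07] in new axes [0.26 5.57 0.07]
```

View pics/c.png

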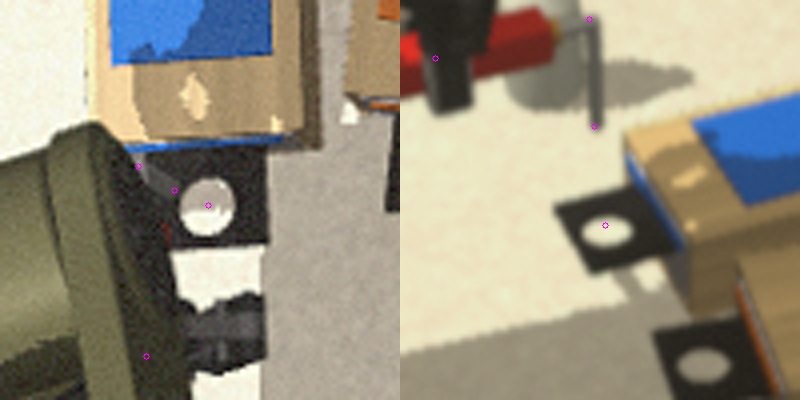

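The prong's predicted points match the picture to about 1 px, and the hole marker sits in the hole. I'll go down to about 9 mm above the tab and look again.

>>> carry_out([
  [[0.1,1,0.1],[0,0,0],255],
  [[0.1,2,0],[0,0,0],255],
  [[0,1.6,0],[0,0,0],255],
  [[0,0.9,0],[0,0,0],255],
  [[0,0,0],[0,0,0],255],
  [[0,0,0],[0,0,0],255],
])

```text
time_s: 8.7
tool_pos: [549.9, 206.3, 91.7]
eef_rot: [[0.998, 0.0, -0.055], [0.055, 0.0, 0.998], [0.0, -1.0, 0.0]]
force: [-0.5, 0.1, -0.1]
finger_gap: 21.4
```

```bash
python3 -c "
from v import *
P=prong(3.2);view('d',[P[2],np.array([627.5,210.5,36])],np.array([627,210,50]),8,50,50);plan([549.6,206.1,90],3.2)"
```

```text
top [163.4 218.9] top [164.7 219.9] crop 138 194
side [307.7 149.8] side [307.8 153.8] crop 282 123
t 8.8 tcp [550.  206.5  92.1] yaw 3.18 down [ 1.3e-03  4.0e-04 -1.0e+00] gap 21.5 F [ 0.4 -0.2 -0.3]
turn about tool y -0.02 shift in old axes [-0.04  0.21 -0.04] in new axes [-0.04  0.21 -0.04]
```

View pics/d.png

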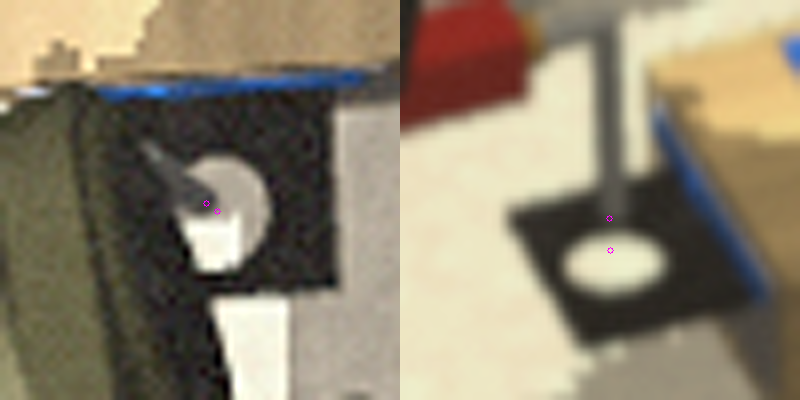

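The tip is over the hole, within about 2–3 mm in both views. Inserting it now.

>>> carry_out([
  [[0,0.5,0],[0,0,0],255],
  [[0,0.9,0],[0,0,0],255],
  [[0,0.9,0],[0,0,0],255],
  [[0,0.7,0],[0,0,0],255],
  [[0,0.3,0],[0,0,0],255],
  [[0,0,0],[0,0,0],255],
])

```text
time_s: 9.4
tool_pos: [549.4, 206.5, 57.6]
eef_rot: [[0.998, -0.001, -0.056], [0.056, -0.0, 0.998], [-0.001, -1.0, -0.0]]
force: [0.0, -0.3, -0.5]
finger_gap: 21.3
```

```bash
python3 -c "
from v import *
P=prong(3.2);view('e',[P[2],np.array([627.5,210.5,36])],np.array([627,210,50]),8,50,50);plan([549.6,206.1,59],3.2)"
```

```text
top [167.2 221.9] top [164.7 219.9] crop 138 194
side [308.  162.1] side [307.8 153.8] crop 282 123
t 9.5 tcp [549.7 206.6  58.4] yaw 3.2 down [ 3.e-04  1.e-04 -1.e+00] gap 21.1 F [-0.1 -1.1  0.1]
turn about tool y 0.0 shift in old axes [-0.02 -0.06 -0.05] in new axes [-0.02 -0.06 -0.05]
```

View pics/e.png

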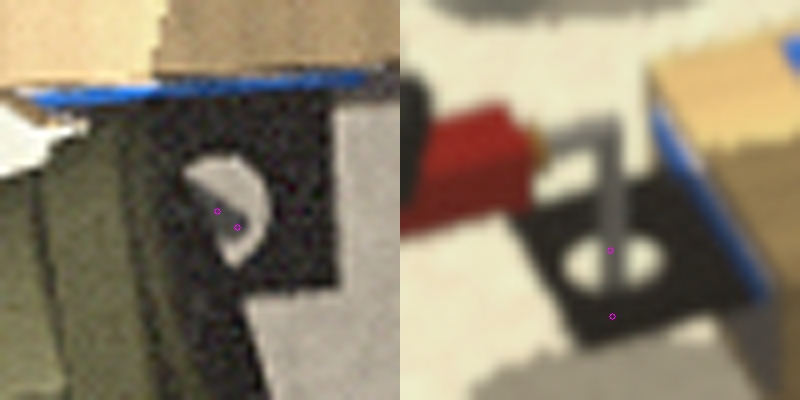

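The prong is in the hole in both views and there's no contact force. Pulling slowly along the tray axis.

>>> carry_out([
  [[-0.4,0,0],[0,0,0],255],
  [[-0.4,0,0],[0,0,0],255],
  [[-0.4,0,0],[0,0,0],255],
  [[-0.5,0,0],[0,0,0],255],
  [[-0.6,0,0],[0,0,0],255],
  [[-0.6,0,0],[0,0,0],255],
  [[-0.6,0,0],[0,0,0],255],
  [[-0.6,0,0],[0,0,0],255],
  [[-0.6,0,0],[0,0,0],255],
  [[-0.6,0,0],[0,0,0],255],
  [[-0.6,0,0],[0,0,0],255],
  [[-0.6,0,0],[0,0,0],255],
  [[-0.6,0,0],[0,0,0],255],
  [[-0.5,0,0],[0,0,0],255],
  [[-0.4,0,0],[0,0,0],255],
  [[-0.4,0,0],[0,0,0],255],
  [[-0.3,0,0],[0,0,0],255],
  [[-0.2,0,0],[0,0,0],255],
  [[0,0,0],[0,0,0],255],
  [[0,0,0],[0,0,0],255],
])

```text
time_s: 11.5
tool_pos: [460.6, 201.5, 58.2]
eef_rot: [[0.998, -0.001, -0.056], [0.056, -0.0, 0.998], [-0.001, -1.0, -0.0]]
force: [1.1, -1.3, 0.3]
finger_gap: 21.0
```

```bash
python3 -c "
from v import *
P=prong(3.2);view('f',[P[2],np.array([547.6,206.0,36])],np.array([560,206,50]),5,80,80);plan([549.6,206.1,59],3.2)"
```

```text
top [169.3 269.1] top [166.6 263.2] crop 125 215
side [268.8 173. ] side [272.  163.8] crop 237 117
t 11.6 tcp [460.6 201.5  58.1] yaw 3.19 down [-6.e-04 -2.e-04 -1.e+00] gap 21.1 F [-0.4  0.6 -1.1]
turn about tool y -0.01 shift in old axes [ 8.91 -0.09 -0.04] in new axes [ 8.91 -0.09 -0.04]
```

View pics/f.png

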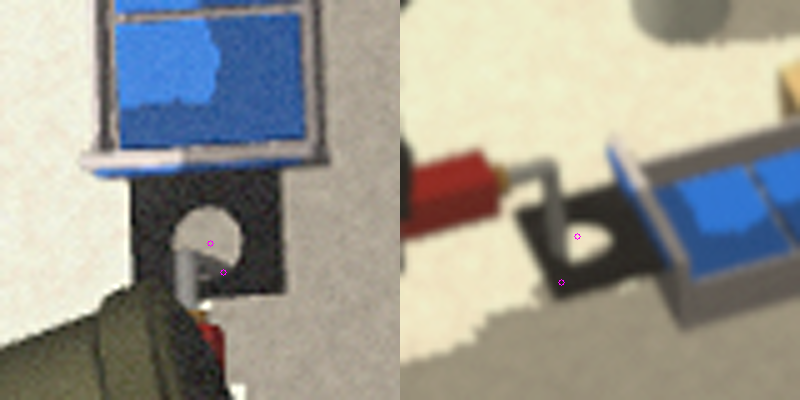

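The tray is out about 80 mm, with the hole at the predicted marker. I'll centre the prong in the hole, then lift.

>>> carry_out([
  [[0.3,0,0],[0,0,0],255],
  [[0.3,0,0],[0,0,0],255],
  [[0.1,0,0],[0,0,0],255],
  [[0,0,0],[0,0,0],255],
  [[0,-0.5,0],[0,0,0],255],
  [[0,-1,0],[0,0,0],255],
  [[0,-1.5,0],[0,0,0],255],
  [[0,-2,0],[0,0,0],255],
  [[0,-2,0],[0,0,0],255],
  [[0,-1.5,0],[0,0,0],255],
  [[0,-0.5,0],[0,0,0],255],
  [[0,0,0],[0,0,0],255],
])

```text
time_s: 12.8
tool_pos: [467.9, 202.1, 149.1]
eef_rot: [[0.998, 0.001, -0.056], [0.056, 0.001, 0.998], [0.001, -1.0, 0.0]]
force: [0.0, 1.0, -0.9]
finger_gap: 21.1
```

```bash
python3 -c "
from v import *
P=prong(3.2);view('g',[P[1],P[2],np.array([547.6,206.0,36])],np.array([560,206,50]),5,80,80);plan([465.6,-260,147],-13)"
```

```text
top [149.  257.9] top [157.9 261.1] top [166.6 263.2] crop 125 215
side [264.9 110.8] side [268.1 137.8] side [272.  163.8] crop 237 117
t 12.9 tcp [467.5 201.9 147.8] yaw 3.2 down [-7.e-04 -2.e-04 -1.e+00] gap 21.4 F [-0.4  0.2 -0.5]
turn about tool y 16.2 shift in old axes [ -2.77   0.09 -46.1 ] in new axes [ 10.21   0.08 -45.05]
```

View pics/g.png

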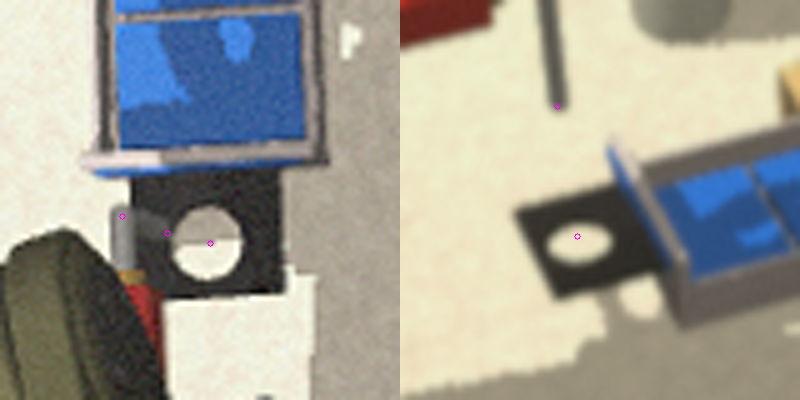

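The hook is clear and the tray stayed out. Going back to the rest.

>>> carry_out([
  [[0,0,-1.5],[0,0,0],255],
  [[-0.2,0,-3],[0,0,0],255],
  [[-0.2,0,-3.5],[0,0,0],255],
  [[-0.2,0,-3.5],[0,0,0],255],
  [[-0.2,0,-3.5],[0,0,0],255],
  [[-0.2,0,-3.5],[0,0,0],255],
  [[-0.2,0,-3.5],[0,0,0],255],
  [[-0.2,0,-3.5],[0,0,0],255],
  [[-0.2,0,-3.5],[0,0,0],255],
  [[-0.2,0,-3.5],[0,0,0],255],
  [[-0.3,0,-3.5],[0,0,0],255],
  [[-0.3,0,-3.5],[0,0,0],255],
  [[-0.3,0,-3],[0,0,0],255],
  [[-0.3,0,-2],[0,0,0],255],
  [[0,0,-1.1],[0,0,0],255],
  [[0,0,0],[0,4,0],255],
  [[0,0,0],[0,4.1,0],255],
  [[0,0,0],[0,4.1,0],255],
  [[0,0,0],[0,4,0],255],
  [[0,0,0],[0,0,0],255],
])

```text
time_s: 14.9
tool_pos: [463.0, -254.8, 147.9]
eef_rot: [[0.974, -0.001, 0.226], [-0.226, 0.0, 0.974], [-0.001, -1.0, 0.0]]
force: [-0.6, 0.2, -0.7]
finger_gap: 21.3
```

```bash
python3 -c "
from v import *
P=prong(-13);view('i',P,P[1]);plan([465.7,-260,66.7],-13)"
```

```text
top [435.5 305.3] top [444.5 258.2] top [436.  261.4] crop 394 208
side [297.4 326.3] side [356.9 319.9] side [355.1 343.6] crop 306 269
t 15.0 tcp [ 463.1 -254.8  148. ] yaw -12.87 down [-4.e-04  3.e-04 -1.e+00] gap 20.8 F [ 0.6  0.1 -1.1]
turn about tool y 0.13 shift in old axes [ 0.37  8.13 -0.45] in new axes [ 0.37  8.13 -0.44]
```

View pics/i.png

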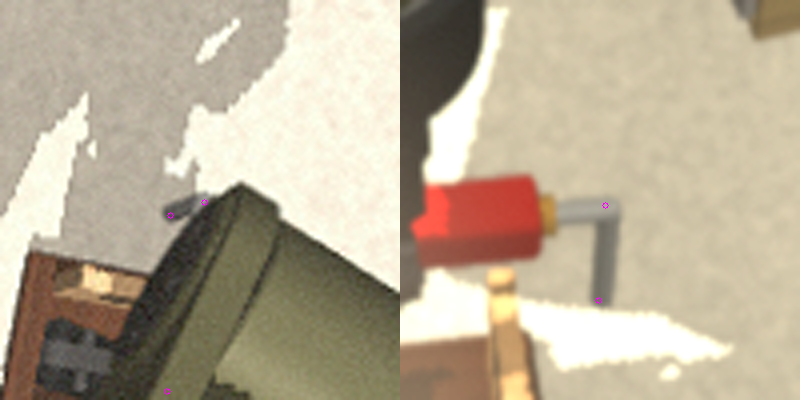

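>>> carry_out([
  [[0.3,1,-0.4],[0,0.1,0],255],
  [[0.1,2,0],[0,0,0],255],
  [[0,2,0],[0,0,0],255],
  [[0,1.4,0],[0,0,0],255],
  [[0,0.7,0],[0,0,0],255],
  [[0,0.5,0],[0,0,0],255],
  [[0,0.3,0],[0,0,0],255],
  [[0,0.1,0],[0,0,0],255],
  [[0,0,0],[0,0,0],255],
])

```text
time_s: 15.9
tool_pos: [466.4, -259.9, 68.6]
eef_rot: [[0.974, 0.0, 0.227], [-0.227, -0.0, 0.974], [0.001, -1.0, -0.0]]
force: [-1.1, 0.7, -1.7]
finger_gap: 21.1
```

```bash
python3 -c "
from v import *
P=prong(-13);view('j',P,np.array([466,-259,86]),4,100,110);plan([465.7,-260,66.7],-13)"
```

```text
top [428.5 303.8] top [436.9 260.1] top [429.4 263. ] crop 377 249
side [303.6 357.3] side [358.2 351.2] side [356.5 371.1] crop 253 302
t 16.0 tcp [ 466.4 -259.9   68.7] yaw -13.1 down [ 6.e-04 -4.e-04 -1.e+00] gap 21.2 F [ 0.6 -0.7 -1.2]
turn about tool y -0.1 shift in old axes [-0.07  0.2  -0.02] in new axes [-0.07  0.2  -0.02]
```

View pics/j.png

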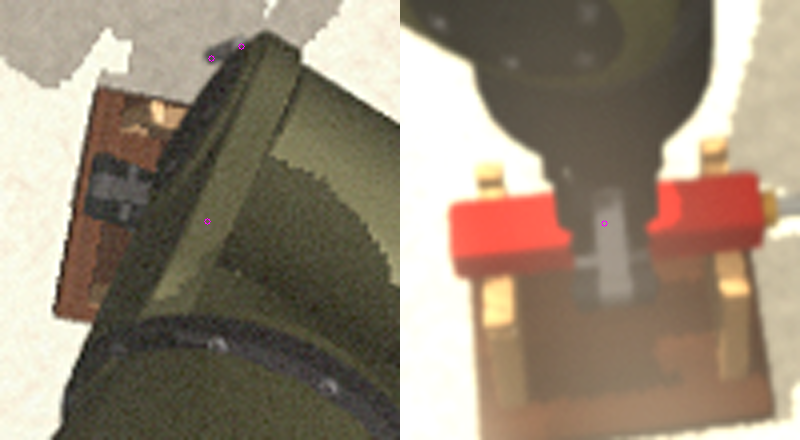

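The hook is still about 2 mm above the saddles, as its weight shows in the force reading. Lowering gently.

>>> carry_out([
  [[-0.05,0.1,0],[0,0,0],255],
  [[0,0.1,0],[0,0,0],255],
  [[0,0,0],[0,0,0],255],
  [[0,0,0],[0,0,0],255],
])

```text
time_s: 16.4
tool_pos: [465.8, -259.8, 66.5]
eef_rot: [[0.974, 0.0, 0.227], [-0.227, -0.0, 0.974], [0.0, -1.0, -0.0]]
force: [-0.6, 0.9, 3.5]
finger_gap: 21.3
```

Contact, at the grasp height. Releasing.

>>> carry_out([
  [[0,0,0],[0,0,0],180],
  [[0,0,0],[0,0,0],165],
  [[0,0,0],[0,0,0],140],
  [[0,0,0],[0,0,0],100],
  [[0,0,0],[0,0,0],50],
  [[0,0,0],[0,0,0],0],
  [[0,0,0],[0,0,0],0],
  [[0,0,0],[0,0,0],0],
  [[0,0,0],[0,0,0],0],
], grip_force=20)

```text
time_s: 17.3
tool_pos: [465.7, -259.7, 66.3]
eef_rot: [[0.974, 0.0, 0.227], [-0.227, 0.0, 0.974], [-0.0, -1.0, 0.0]]
force: [-0.9, -0.3, 0.3]
finger_gap: 85.3
```

>>> carry_out([
  [[0,-0.5,0],[0,0,0],0],
  [[0,-1.5,0],[0,0,0],0],
  [[0,-2.5,0],[0,0,0],0],
  [[0,-3,0],[0,0,0],0],
  [[0,-3,0],[0,0,0],0],
  [[0,-3,0],[0,0,0],0],
  [[-1.5,-2,2],[0,0,0],0],
  [[-1.5,0,3],[0,0,0],0],
  [[-1,0,3.5],[0,0,0],0],
  [[-1,0,3.5],[0,0,0],0],
  [[-1,0,3.5],[0,0,0],0],
  [[-1,0,3.5],[0,0,0],0],
  [[0,0,2],[0,0,0],0],
  [[0,0,0],[0,0,0],0],
])

```text
time_s: 18.7
tool_pos: [445.3, -37.5, 221.8]
eef_rot: [[0.975, 0.001, 0.224], [-0.224, 0.0, 0.975], [0.001, -1.0, 0.0]]
force: [-0.6, -0.5, -0.1]
finger_gap: 85.1
```

Run:
```python
from h import *
s=get_state();print(s['time_s'],s['tool_pos'],s['finger_gap'])
o=[]
for n in('side','top'):
    im=capture(n);cv2.imwrite(f'pics/{n}9.png',im[:,:,::-1])
for q in('hook_grip','blue_hole','amber_hole','green_hole'):
    for n in('side','top'):
        r=pinpoint(n,q);print(q,n,[(np.round(x['xy'],1),round(x['confidence'],2)) for x in r[:1]])
t=cv2.imread('pics/top0.png');t9=cv2.imread('pics/top9.png');s=cv2.imread('pics/side0.png');s9=cv2.imread('pics/side9.png')
g=lambda im,x,y,w,h:cv2.convertScaleAbs(cv2.resize(im[y:y+h,x:x+w],(400,300),interpolation=2),alpha=1.5)
cv2.imwrite('pics/k.png',np.vstack([np.hstack([g(t,375,240,120,90+10),g(t9,375,240,120,100)]),np.hstack([g(s,250,330,130,90),g(s9,250,330,130,90)])]))
```

```text
18.7 [445.30673566 -37.47771302 221.80606445] 85.12192481795857
hook_grip side [(array([303.3, 357.1]), 0.7)]
hook_grip top [(array([427.6, 304.7]), 0.76)]
blue_hole side [(array([272.4, 164.3]), 0.67)]
blue_hole top [(array([164.5, 260.3]), 0.77)]
amber_hole side [(array([331. , 184.7]), 0.88)]
amber_hole top [(array([222.2, 213.4]), 0.68)]
green_hole side [(array([364.9, 252. ]), 0.77)]
green_hole top [(array([317.5, 210. ]), 0.82)]
```

View pics/k.png

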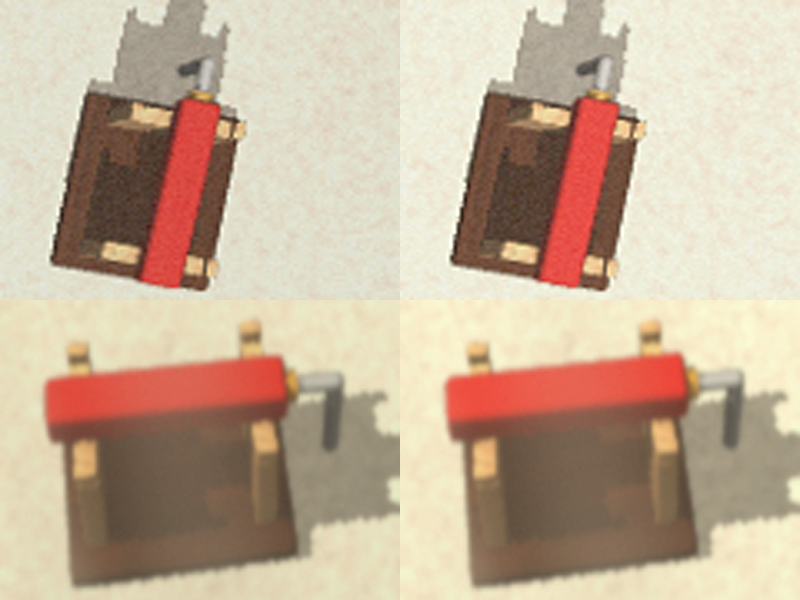

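View pics/top9.png

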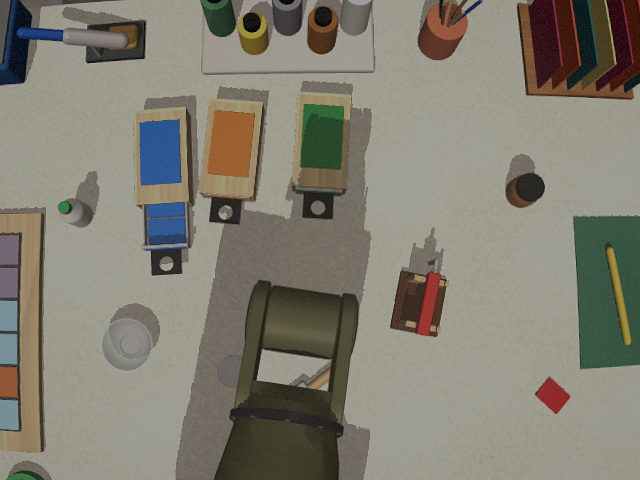

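The hook lies in its rest just as in the first pictures. The blue tray is out with its hole at top (166,264), about 44 px (80 mm) from its start. Amber and green haven't moved. Handing in.

```bash
python3 -c "
from h import *
print(atz('top',(166.5,263.3),36)-atz('top',(164.4,219.9),36));finish_job()"
```

```text
[-80.13603588  -4.87870136   0.        ]
the job is handed in; nothing more can be done
```

The job is done and handed in at about 19 s of the 50 s allowed. I picked up the hook, put its prong in the blue tray's hole, pulled the tray out, lifted the hook clear and laid it back in its rest.

- **Blue tray:** by the top camera it is about 80 mm further out than at the start. I read the final hole position off the picture by eye.
- **Hook:** side-by-side pictures from before and after show it lying in the rest as it started. The gripper is open and well clear of it.
- **Amber and green trays:** they look unmoved in the pictures. The network's readings for them shifted by up to about 3 px, within its usual scatter.
- **Forces:** the readings at the end of each move were never above about 6 N.
- **One disagreement:** heights measured from the two cameras came out about 7 mm below the stated ones, for both the handle top and the tab. I worked from the stated heights. The predicted prong tip then matched the pictures to about 1–2 px. When I laid the hook down, it touched the saddles at the height I had gripped it.

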